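# Make up the control sample and hold the coating gauge on the ringed plate

### The arm

A 7-joint arm with a two-finger parallel gripper is mounted at the origin on the work surface. World frame = base frame: x ahead of the robot, y to its left, z up, the work surface at z = 0. Lengths are in m, angles in rad, forces in N, time in s.
With the tool pointing down it reaches from about 0.425 to 0.95 m from the base axis. Payload 4.7 kg.
Tool frame: the origin (TCP) lies between the finger pads; the fingertips stand 25 mm ahead of it and the grasp point (between the pads) lies 6 mm ahead of it; x points along the fingers, z is the direction in which the jaws open and shut, and the axes are right-handed (so a half turn about x gives the same grasp; the last joint's range is limited). The gripper opens to 85 mm and grips with 20 to 120 N. Pads are 22 mm wide; open, the fingers measure 114 mm over their backs; the gripper's body (76 mm by 85 mm) begins 54 mm behind the grasp point. The pads swing forward as they close: fully open they stand 13 mm farther back than shut.
Start: joints at [-1.254, 0.469, -0.049, 1.532, 0.024, 1.141, -0.082], TCP at [0.229, 0.635, 0.256] pointing down, gripper open.
Joint ranges: [-2.59, 2.59], [-0.33, 1.99], [-1.39, 1.29], [0.1, 2.45], [-1.04, 4.18], [0.21, 1.99], [-2.66, 2.66]. Speed limits (rad/s): [2.57, 2.57, 3.14, 3.14, 3.14, 3.14, 3.14].

### API

Orientations are given as a 3x3 rotation matrix whose columns are the frame's x, y, z axes.
In Python, from rig import * gives the robot as it stands. Calls block until the motion is done:
- movep(position, orientation): joint-space move of the TCP to a pose.
- move_l(position, attitude=None, feed=0.15, until_force=None): straight line of the TCP; attitude=None keeps the orientation; feed is the mean speed in m/s. With until_force (N) it stops when the force on the tool has changed by that much, and returns True; else False.
- move_joints(angles): joint-space move.
- command_gripper(opening, newtons=None): finger opening in m; newtons is the grip in N (None keeps the last); returns when the fingers have stopped.
- sleep(seconds).
- inverse_kinematics(position, orientation): joint angles nearest the present ones, or None.
- sense(): the state.
- camera(name): name is "side" or "top" or "wrist"; returns (picture, depth): 420x560x3 uint8, red, green, blue; 420x560 float32, m along the optical axis (not along the pixel's ray), 0 where there is no reading.
- camera_params(name): a dict with "K" (3x3 intrinsics, pixels), "dist" ([k1, k2, p1, p2, k3] as OpenCV has them; the pictures are not rectified), "position" and "rotation" of the camera in the world; the wrist camera has in their place "tool_from_camera" (4x4, takes a point from camera to tool coordinates, whose origin is the TCP and whose axes are the tool frame's). Camera axes: x right, y down, z forward; pixel columns grow to the right and rows downward; lengths in m; the calibration is good to about 2 mm. A picture is of the moment at which its call begins: read the wrist's pose just before it. camera_params takes no time and is no camera call.
A pose or a line that the arm cannot do raises Unreachable and nothing moves.
- finish_job(): hands the job in, once; it reports no verdict.
The state is a dict: "time_s": time; "joint_pos": joint angles; "qd": joint speeds; "joint_efforts": joint torques, N m; "position": TCP position; "tcp_rot": TCP orientation; "wrist_force": force on the tool from outside, world axes, zero at the start; "ft_torque": the same for the moment, N m; "finger_gap": finger opening in m.
Only numpy, scipy, OpenCV 4.12 (cv2) and the standard library are available. Lean on these libraries where they do the work, as an engineer would, in place of code of your own. Each camera call takes 0.05 s, during which the arm holds its last target.

### The job

Make the control sample in the shallow metal tray up to three shackle plates: lay exactly two more of the 100 mm two-hole plates from the bench flat on its floor beside the ringed one, setting them down rather than dropping them. Then draw the coating-thickness gauge out of its leaning stand and hold it upright on the ringed plate, its probe tip inside the ring and pressed lightly so that the sprung tip is about half way in. Finish while still holding it there, and leave everything else where it lies.

Things in the scene. Friction and masses are not known exactly. Their poses are not given: they have to be found in the camera images.
- tray: Shallow fixed aluminium tray, outside 146 (its x) x 316 (its y) x 16 mm high, walls and floor 3 mm thick, open on top. Origin at the centre of its underside, on the bench; z up. Inside floor 3 mm above the origin.
- plate_ringed_mid (a point): Galvanised steel shackle plate, a flat bar 100 long x 38 wide x 10 mm thick with two 16 mm holes 68 mm apart on its long axis, 0.27 kg, lying flat on the tray floor with its length roughly along the tray x; anywhere from end to end of the tray, and the only one with a marker ring on its top face. Point at its very centre; x along its length, y across its width, z up out of its top face.
- ring (a point): Centre of the hand-drawn black ring (26 mm across) on the top face of the ringed plate, 8 mm from the plate centre along its length; z up out of the face.
- plate_a_mid (a point): Galvanised steel shackle plate, a flat bar 100 long x 38 wide x 10 mm thick with two 16 mm holes 68 mm apart on its long axis, 0.27 kg, lying flat on the bench. Point at its very centre; x along its length, y across its width, z up out of its top face.
- plate_b_mid (a point): Galvanised steel shackle plate, a flat bar 100 long x 38 wide x 10 mm thick with two 16 mm holes 68 mm apart on its long axis, 0.27 kg, lying flat on the bench. Point at its very centre; x along its length, y across its width, z up out of its top face.
- plate_c_mid (a point): Galvanised steel shackle plate, a flat bar 100 long x 38 wide x 10 mm thick with two 16 mm holes 68 mm apart on its long axis, 0.27 kg, lying flat on the bench. Point at its very centre; x along its length, y across its width, z up out of its top face.
- plate_d_mid (a point): Galvanised steel shackle plate, a flat bar 100 long x 38 wide x 10 mm thick with two 16 mm holes 68 mm apart on its long axis, 0.27 kg, lying flat on the bench. Point at its very centre; x along its length, y across its width, z up out of its top face.
- stand: Fixed black desk stand of the gauge, base 94 x 74 mm. A pocket open at its upper end holds the lowest 36 mm of the gauge housing, with about 1.5 mm play all round. The pocket axis leans 0.262 rad (15 degrees) from vertical towards the stand x axis: the gauge must be drawn at least 60 mm out along that axis. Origin at the underside on the bench, below the pocket; its highest edge is 74 mm above the bench.
- gauge_mid (a point): Hand-held coating-thickness gauge, grey box housing 26 mm thick (its x) x 48 mm wide (its y) x 104 mm long (its z), 0.17 kg; display on its -x face. Point at the centre of the housing; z points along the housing to its upper end (52 mm from the point), so it leans with the stand at the start. Meant to be gripped across its 48 mm width, near the upper end. The sprung probe sticks out of the lower end, on the z axis: when not pressed its tip is 70 mm below the point.
- probe_tip (a point): End of the probe, a steel pin 10 mm in diameter on the z axis of the gauge, sticking out 12 mm from the steel nose (20 mm across, 6 mm long) at the lower end of the housing; same axes as the gauge.
- probe (a joint): How far the sprung probe pin is pushed into the gauge, in m: 0 out, 0.008 fully in. About 0.9 N starts it moving and 450 N/m after that (2.7 N at half way).
- plate_ringed: The ringed plate; origin at the centre of its underside.
- gauge: The gauge; origin at the centre of the lower end of the housing, axes as for its centre.
- plate_a: First of the four plain plates on the bench; origin at the centre of its underside.
- plate_b: Second of the four plain plates on the bench; origin at the centre of its underside.
- plate_c: Third of the four plain plates on the bench; origin at the centre of its underside.
- plate_d: Fourth of the four plain plates on the bench; origin at the centre of its underside.
- long_plate: Not for the sample: a longer plate, 140 x 38 x 10 mm with three holes, lying on the bench among the others. Origin at the centre of its underside, x along its length.
- tow_ball: Steel tow ball, 81 mm high, standing on the bench, 56 mm across its flange; to be left alone. Origin under its centre.
- nut_1: Wheel nut, 19 mm hexagon, 21 mm high, standing on the bench; to be left alone. Origin under its centre.
- nut_2: Wheel nut, 19 mm hexagon, 21 mm high, standing on the bench; to be left alone. Origin under its centre.
- bow_shackle: Bow shackle, about 55 x 75 mm, 13 mm high, lying on the bench; to be left alone. Origin on the bench under its middle.
- marker: Paint marker pen, 122 mm long, 16 mm thick, lying on the bench; to be left alone. Origin on the bench under its barrel; x towards the cap.
Things that resemble listed ones, but are neither listed nor needed, are in the scene too. Of the things that look like the gauge, the smallest one is meant.

How it is judged:
On the way, in this order (a step that is already met when the one before it is completed fails the run):
1. two more plates lie flat in the tray beside the ringed one, let go; the other two plates have stayed where they were (((x of plate_a_mid in the frame of tray between -0.06 and 0.06 m and y of plate_a_mid in the frame of tray between -0.145 and 0.145 m and z of each of plate_a_mid, plate_b_mid in the frame of tray below 0.013 m and angle between each of plate_a_mid, plate_b_mid's own z axis and vertical below 0.1 rad and contact force between the fingers and plate_a below 0.05 N and x of plate_b_mid in the frame of tray between -0.06 and 0.06 m and y of plate_b_mid in the frame of tray between -0.145 and 0.145 m and contact force between the fingers and plate_b below 0.05 N and distance of each of plate_c_mid, plate_d_mid from where it was at the start of the episode below 0.03 m) or (x of plate_a_mid in the frame of tray between -0.06 and 0.06 m and y of plate_a_mid in the frame of tray between -0.145 and 0.145 m and z of each of plate_a_mid, plate_c_mid in the frame of tray below 0.013 m and angle between each of plate_a_mid, plate_c_mid's own z axis and vertical below 0.1 rad and contact force between the fingers and plate_a below 0.05 N and x of plate_c_mid in the frame of tray between -0.06 and 0.06 m and y of plate_c_mid in the frame of tray between -0.145 and 0.145 m and contact force between the fingers and plate_c below 0.05 N and distance of each of plate_b_mid, plate_d_mid from where it was at the start of the episode below 0.03 m) or (x of plate_a_mid in the frame of tray between -0.06 and 0.06 m and y of plate_a_mid in the frame of tray between -0.145 and 0.145 m and z of each of plate_a_mid, plate_d_mid in the frame of tray below 0.013 m and angle between each of plate_a_mid, plate_d_mid's own z axis and vertical below 0.1 rad and contact force between the fingers and plate_a below 0.05 N and x of plate_d_mid in the frame of tray between -0.06 and 0.06 m and y of plate_d_mid in the frame of tray between -0.145 and 0.145 m and contact force between the fingers and plate_d below 0.05 N and distance of each of plate_b_mid, plate_c_mid from where it was at the start of the episode below 0.03 m) or (x of plate_b_mid in the frame of tray between -0.06 and 0.06 m and y of plate_b_mid in the frame of tray between -0.145 and 0.145 m and z of each of plate_b_mid, plate_c_mid in the frame of tray below 0.013 m and angle between each of plate_b_mid, plate_c_mid's own z axis and vertical below 0.1 rad and contact force between the fingers and plate_b below 0.05 N and x of plate_c_mid in the frame of tray between -0.06 and 0.06 m and y of plate_c_mid in the frame of tray between -0.145 and 0.145 m and contact force between the fingers and plate_c below 0.05 N and distance of each of plate_a_mid, plate_d_mid from where it was at the start of the episode below 0.03 m) or (x of plate_b_mid in the frame of tray between -0.06 and 0.06 m and y of plate_b_mid in the frame of tray between -0.145 and 0.145 m and z of each of plate_b_mid, plate_d_mid in the frame of tray below 0.013 m and angle between each of plate_b_mid, plate_d_mid's own z axis and vertical below 0.1 rad and contact force between the fingers and plate_b below 0.05 N and x of plate_d_mid in the frame of tray between -0.06 and 0.06 m and y of plate_d_mid in the frame of tray between -0.145 and 0.145 m and contact force between the fingers and plate_d below 0.05 N and distance of each of plate_a_mid, plate_c_mid from where it was at the start of the episode below 0.03 m) or (x of plate_c_mid in the frame of tray between -0.06 and 0.06 m and y of plate_c_mid in the frame of tray between -0.145 and 0.145 m and z of each of plate_c_mid, plate_d_mid in the frame of tray below 0.013 m and angle between each of plate_c_mid, plate_d_mid's own z axis and vertical below 0.1 rad and contact force between the fingers and plate_c below 0.05 N and x of plate_d_mid in the frame of tray between -0.06 and 0.06 m and y of plate_d_mid in the frame of tray between -0.145 and 0.145 m and contact force between the fingers and plate_d below 0.05 N and distance of each of plate_a_mid, plate_b_mid from where it was at the start of the episode below 0.03 m)) and x of plate_ringed_mid in the frame of tray between -0.06 and 0.06 m and y of plate_ringed_mid in the frame of tray between -0.145 and 0.145 m and z of plate_ringed_mid in the frame of tray below 0.013 m and angle between plate_ringed_mid's own z axis and vertical below 0.1 rad), for 0.3 s.
2. the gauge is drawn out of its stand, held by the fingers (z of gauge in the frame of stand above 0.075 m and contact force between the fingers and gauge above 1 N), for 0.2 s.
At the end, for the whole second after the job is handed in: Ringed and exactly two plain plates flat on the tray floor, let go; other two within 30 mm of their start. Gauge held by the fingers only, upright within 0.11 rad, probe tip within 9 mm of the ring centre, pushed in 1 to 7.2 mm, pressing the plate with 0.7 to 9 N (all of step 1 and horizontal distance between probe_tip and ring below 0.009 m and angle between gauge_mid's own z axis and vertical below 0.11 rad and value of joint probe between 0.001 and 0.0072 m and contact force between gauge and plate_ringed between 0.7 and 9 N and contact force between the fingers and gauge above 1 N and contact force between gauge and tray below 0.05 N and contact force between gauge and stand below 0.05 N); the arm keeps its last pose, push and grip.
It fails at once if a thing to be left alone (long plate, tow ball, nut, bow shackle, marker) is moved more than 30 mm (distance of any of long_plate, tow_ball, nut_1, nut_2, bow_shackle, marker from where it was at the start of the episode above 0.03 m).
It fails at once if a plate is dropped: out of the fingers more than 60 mm above the bench ((height (world z) of plate_a_mid above 0.065 m and contact force between each of the fingers, the arm and plate_a below 0.01 N) or (height (world z) of plate_b_mid above 0.065 m and contact force between each of the fingers, the arm and plate_b below 0.01 N) or (height (world z) of plate_c_mid above 0.065 m and contact force between each of the fingers, the arm and plate_c below 0.01 N) or (height (world z) of plate_d_mid above 0.065 m and contact force between each of the fingers, the arm and plate_d below 0.01 N)).
It fails at once if the gauge is pressed hard on the plate (over 20 N) (contact force between gauge and plate_ringed above 20 N).
It also fails if it takes over 72 s, if anything falls off the work surface, if the arm or the gripper's body presses on something with over 40 N, if the wrist force passes 120 N, or if a joint passes its speed limit or range.

## Working session

There is one attempt and no reset: what is moved stays moved. The work goes in short steps, each a Python script; the robot and the scene stay as the last script left them, time stands still between calls to the robot, and variables do not carry over. Pictures are saved under pics/ and viewed, and the job is handed in when it is done.

```bash
ls; mkdir -p pics; python3 - <<'E'
from rig import *
import cv2, numpy as np
for n in ["top","side","wrist"]:
    s=sense()
    im,d=camera(n)
    cv2.imwrite(f"pics/{n}0.png",im[:,:,::-1]); np.save(f"pics/{n}0.npy",d)
    p=camera_params(n)
    print(n,{k:np.round(np.array(v),4).tolist() for k,v in p.items()})
print(sense())
E
```

```text
pics
top {'K': [[396.1392, 0.0, 278.8985], [0.0, 396.1392, 209.1579], [0.0, 0.0, 1.0]], 'dist': [-0.1077, 0.0, 0.0, 0.0, 0.0], 'position': [0.4384, -0.0581, 0.9308], 'rotation': [[0.0022, -0.9966, 0.0827], [-0.9992, 0.0011, 0.0396], [-0.0396, -0.0828, -0.9958]]}
side {'K': [[488.7334, 0.0, 284.0885], [0.0, 488.7334, 216.9214], [0.0, 0.0, 1.0]], 'dist': [0.0456, 0.0, 0.0, 0.0, 0.0], 'position': [0.2414, -0.9718, 0.6246], 'rotation': [[0.9615, -0.1402, 0.2362], [-0.2746, -0.467, 0.8405], [-0.0076, -0.8731, -0.4875]]}
wrist {'K': [[334.2106, 0.0, 277.4441], [0.0, 334.2106, 208.0581], [0.0, 0.0, 1.0]], 'dist': [-0.0051, 0.0, 0.0, 0.0, 0.0], 'tool_from_camera': [[0.0018, -0.3281, 0.9447, -0.1174], [-0.0013, -0.9447, -0.328, 0.0855], [1.0, -0.0007, -0.0021, -0.0005], [0.0, 0.0, 0.0, 1.0]]}
{'time_s': 0.15, 'joint_pos': array([-1.2538916 ,  0.46926225, -0.04857976,  1.53338053,  0.02406543,
        1.14102709, -0.08231523]), 'qd': array([ 1.64034135e-03, -2.75864499e-03,  9.55031017e-05, -3.54233945e-03,
        2.36620390e-03,  1.22582946e-03, -4.28371589e-04]), 'joint_efforts': array([ 1.11915433e-03, -5.10765874e+01, -4.63401899e-02, -2.37978995e+01,
        1.08418756e-02,  5.45269781e-03, -2.28474988e-05]), 'position': array([0.22864054, 0.6346734 , 0.25551484]), 'tcp_rot': array([[-4.85338995e-04, -9.40796740e-01,  3.38970881e-01],
       [-1.41259701e-03,  3.38971228e-01,  9.40795680e-01],
       [-9.99998885e-01, -2.22244242e-05, -1.49348262e-03]]), 'wrist_force': array([-0.71870434, -0.18835808, -0.48628053]), 'ft_torque': array([ 0.00243117, -0.01747032,  0.01119927]), 'finger_gap': 0.08534867599209207}
```

View pics/top0.png

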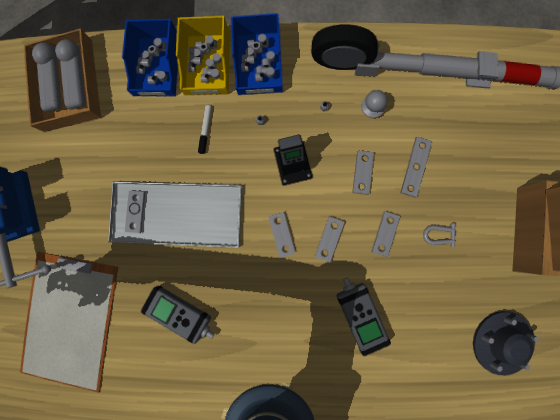

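View pics/side0.png

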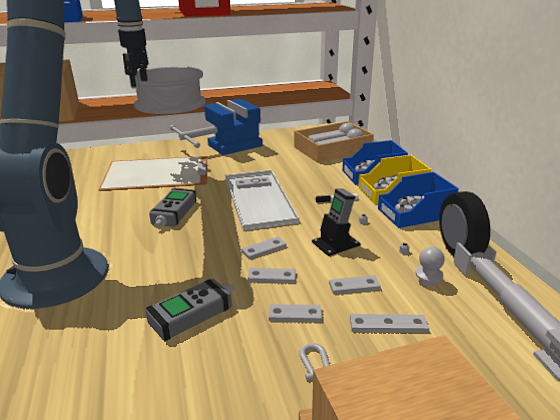

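View pics/wrist0.png

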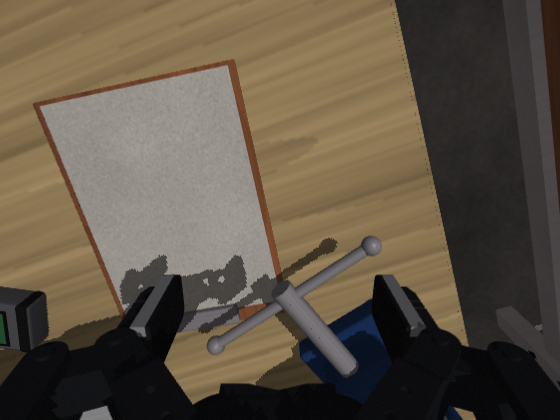

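```bash
cat > h.py <<'E'
import numpy as np, cv2
from rig import *
def cam_pose(n,s=None):
    p=camera_params(n)
    if n!="wrist": return np.array(p["K"]),np.array(p["dist"]),np.array(p["rotation"]),np.array(p["position"])
    T=np.array(p["tool_from_camera"]); R=np.array(s["tcp_rot"])
    return np.array(p["K"]),np.array(p["dist"]),R@T[:3,:3],R@T[:3,3]+np.array(s["position"])
def rays(n,uv,s=None):
    K,D,R,t=cam_pose(n,s)
    q=cv2.undistortPoints(np.array(uv,float).reshape(-1,1,2),K,D).reshape(-1,2)
    return np.c_[q,np.ones(len(q))],R,t
def onz(n,uv,z,s=None):
    r,R,t=rays(n,uv,s); w=r@R.T
    return t+w*((z-t[2])/w[:,2])[:,None]
def cloud(n,d,s=None):
    h,w=d.shape; u,v=np.meshgrid(np.arange(w),np.arange(h))
    r,R,t=rays(n,np.c_[u.ravel(),v.ravel()],s)
    P=(r*d.ravel()[:,None])@R.T+t
    P[d.ravel()==0]=np.nan
    return P.reshape(h,w,3)
def proj(n,X,s=None):
    K,D,R,t=cam_pose(n,s)
    return cv2.projectPoints(np.array(X,float).reshape(-1,3),cv2.Rodrigues(R.T)[0],-R.T@t,K,D)[0].reshape(-1,2)
E
python3 - <<'E'
from h import *
im=cv2.imread("pics/top0.png"); d=np.load("pics/top0.npy")
P=cloud("top",d); z=P[:,:,2]
print("bench z",np.nanmedian(z[270:300,200:330]), np.nanmedian(z[100:130,150:190]))
# plate centers
hsv=cv2.cvtColor(im,cv2.COLOR_BGR2HSV)
for (u,v) in [(364,172),(283,235),(330,240),(387,234),(417,167),(135,210)]:
    print((u,v),np.round(P[v,u],4), hsv[v,u])
m=((hsv[:,:,1]<45)&(hsv[:,:,2]>70)).astype(np.uint8)
n,l,st,c=cv2.connectedComponentsWithStats(m)
for i in range(1,n):
    if 150<st[i,4]<6000:
        cnt=cv2.findContours((l==i).astype(np.uint8),cv2.RETR_EXTERNAL,cv2.CHAIN_APPROX_NONE)[0][0].reshape(-1,2)
        w=onz("top",cnt,0.010)[:,:2]
        (cx,cy),(a,b),ang=cv2.minAreaRect((w*1000).astype(np.float32))
        print(np.round(c[i]),st[i,4],"xy",round(cx,1),round(cy,1),"size",round(a,1),round(b,1),"ang",round(ang,1),"z",np.nanmedian(z[l==i]))
cv2.imwrite("pics/c1.png",cv2.resize(im[120:270,240:440],None,fx=4,fy=4,interpolation=2))
sd=cv2.imread("pics/side0.png");cv2.imwrite("pics/c2.png",cv2.resize(sd[150:340,220:440],None,fx=3.5,fy=3,interpolation=2))
E
```

```text
bench z 4.237166653925373e-05 -0.00030603408004858945
(364, 172) [ 0.6022 -0.2212  0.0097] [115  13 120]
(283, 235) [ 0.4546 -0.0312  0.0127] [114  10 127]
(330, 240) [ 0.4432 -0.1401  0.0083] [120  10 126]
(387, 234) [ 0.4569 -0.2721  0.0105] [114  10 122]
(417, 167) [ 0.6165 -0.3508 -0.0019] [ 21 123 155]
(135, 210) [0.5131 0.3238 0.0121] [113   8 125]
[18. 12.] 995 xy 1044.6 688.3 size 179.4 108.5 ang 82.5 z -0.7506560061643082
[254.  48.] 213 xy 918.0 43.9 size 37.8 79.9 ang 65.4 z 0.03552090345522285
[202.  46.] 158 xy 927.4 173.2 size 30.9 62.3 ang 41.1 z 0.03544908980011485
[68. 74.] 1028 xy 871.8 525.5 size 193.6 51.9 ang 16.0 z 0.04490996316039275
[44. 77.] 965 xy 868.4 593.8 size 193.5 52.2 ang 15.8 z 0.04478858797151053
[444.  64.] 2311 xy 883.6 -399.7 size 369.5 69.9 ang 86.0 z 0.05020530464389128
[210.  68.] 240 xy 866.1 149.7 size 42.5 71.2 ang 87.9 z 0.037501190562443165
[264.  72.] 157 xy 848.5 14.5 size 36.2 41.6 ang 0.3 z 0.030720642693233713
[550.  76.] 364 xy 853.3 -700.9 size 58.1 55.0 ang 82.6 z 0.050526768253962295
[478.  83.] 173 xy 826.0 -509.6 size 61.8 19.6
[... 202 characters left out ...]
92 xy 616.1 -344.9 size 40.2 141.5 ang 72.9 z 0.009870400798546175
[363. 172.] 642 xy 602.3 -218.8 size 39.3 100.3 ang 82.7 z 0.009903976457129038
[386. 234.] 660 xy 458.3 -269.6 size 39.1 100.7 ang 71.8 z 0.009768831031259029
[281. 235.] 637 xy 456.3 -27.4 size 99.2 38.2 ang 16.0 z 0.009761867011985614
[329. 239.] 642 xy 445.9 -138.2 size 38.1 101.0 ang 70.1 z 0.009953100785343172
[440. 235.] 355 xy 457.8 -394.4 size 75.2 53.9 ang 85.5 z 0.010741543386709407
[  4. 268.] 259 xy 379.8 685.2 size 130.8 32.2 ang 17.2 z 0.08558165369549087
[175. 317.] 693 xy 266.8 229.5 size 115.6 64.3 ang 61.0 z 0.037296616857636855
[366. 321.] 496 xy 254.3 -217.7 size 114.6 64.5 ang 23.1 z 0.037371089417721604
```

View pics/c1.png

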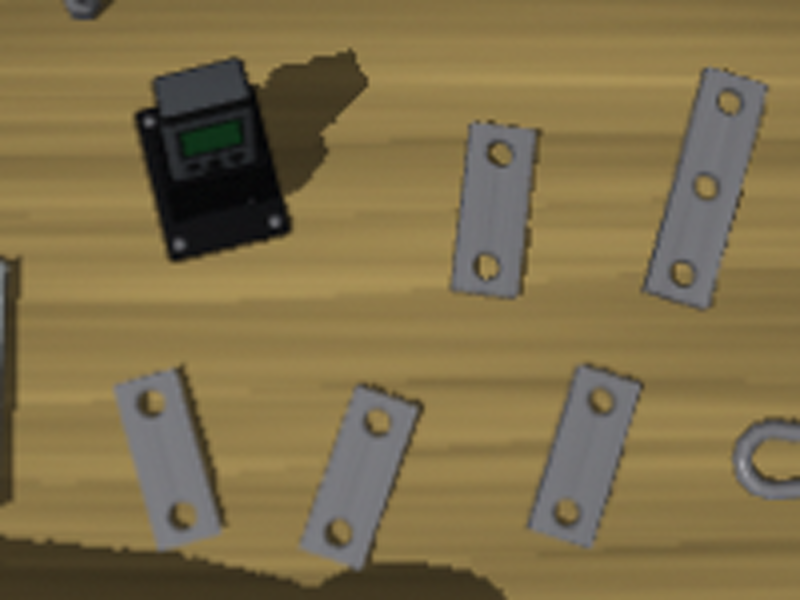

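View pics/c2.png

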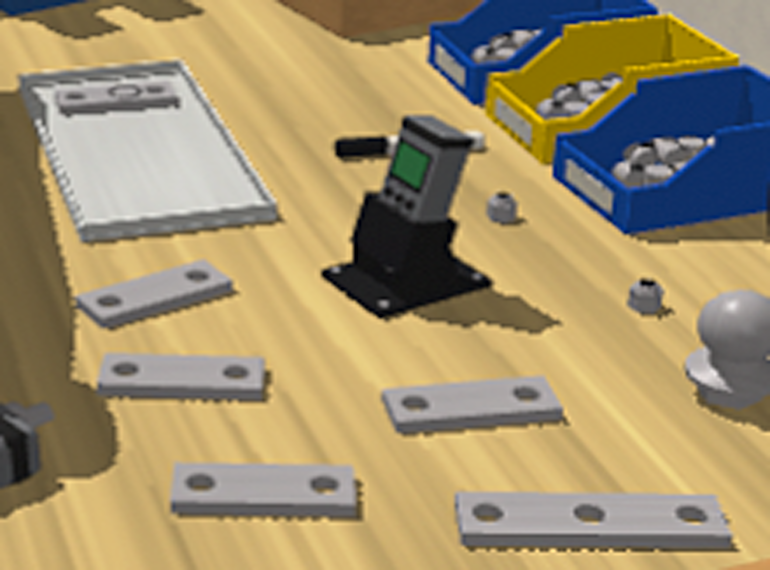

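```bash
python3 - <<'E'
from h import *
im=cv2.imread("pics/top0.png"); d=np.load("pics/top0.npy")
P=cloud("top",d); z=P[:,:,2]
# tray: rim points z 0.012-0.02 in region
reg=np.zeros(z.shape,bool); reg[170:260,100:255]=1
m=reg&(z>0.0125)&(z<0.022)
q=P[m][:,:2]*1000
h=cv2.convexHull(q.astype(np.float32)); print("tray",m.sum(),cv2.minAreaRect(h), np.nanmedian(z[195:235,160:235]))
# ringed plate
hsv=cv2.cvtColor(im,cv2.COLOR_BGR2HSV)
reg=np.zeros(z.shape,bool); reg[188:238,122:152]=1
m=reg&(z>0.0095)&(z<0.016)
n,l,st,c=cv2.connectedComponentsWithStats(m.astype(np.uint8)); i=1+np.argmax(st[1:,4])
print("ringed",st[i],cv2.minAreaRect((P[l==i][:,:2]*1000).astype(np.float32)))
cv2.imwrite("pics/c3.png",cv2.resize(im[170:260,100:255],None,fx=5,fy=5,interpolation=2))
# stand/gauge
reg=np.zeros(z.shape,bool); reg[125:195,265:325]=1
m=reg&(z>0.004)
n,l,st,c=cv2.connectedComponentsWithStats(m.astype(np.uint8)); i=1+np.argmax(st[1:,4])
S=P[l==i]; print("stand pts",len(S),S.min(0),S.max(0))
b=S[(S[:,2]<0.014)]; print("base low z",np.median(b[:,2]),cv2.minAreaRect((S[S[:,2]<0.03][:,:2]*1000).astype(np.float32)))
t=S[S[:,2]>0.09]; print(len(t))
# top face: fit plane
for a in range(0,len(t),6): print(np.round(t[a],4))
E
```

```text
tray 849 ((504.35723876953125, 229.1556396484375), (315.9767761230469, 146.31407165527344), 87.80387115478516) 0.00289841271965513
ringed [125 191  19  42 550] ((510.146728515625, 326.8841247558594), (39.3852653503418, 98.86920166015625), 85.08369445800781)
stand pts 1377 [ 0.57187539 -0.09688713  0.00401391] [ 0.67749725 -0.00689868  0.13995946]
base low z 0.007643443818914131 ((625.163330078125, -53.53452682495117), (93.74609375, 76.4073715209961), 13.17859935760498)
501
[ 0.6615 -0.0654  0.1274]
[ 0.6584 -0.0675  0.1308]
[ 0.6554 -0.0592  0.1342]
[ 0.6543 -0.0406  0.131 ]
[ 0.6533 -0.053   0.1345]
[ 0.6535 -0.0654  0.1332]
[ 0.652  -0.0386  0.1318]
[ 0.6512 -0.051   0.1347]
[ 0.6517 -0.0633  0.1323]
[ 0.6504 -0.0303  0.1303]
[ 0.65   -0.0427  0.1313]
[ 0.6493 -0.0551  0.1336]
[ 0.6487 -0.0674  0.1357]
[ 0.6477 -0.0303  0.1322]
[ 0.6476 -0.0427  0.1323]
[ 0.6467 -0.0551  0.1356]
[ 0.6469 -0.0674  0.1345]
[ 0.6455 -0.0304  0.1327]
[ 0.6449 -0.0428  0.1347]
[ 0.645  -0.0551  0.1339]
[ 0.6445 -0.0674  0.1354]
[ 0.6433 -0.0304  0.1329]
[ 0.6432 -0.0427  0.1332]
[ 0.6423 -0.0551  0.1361
[... 861 characters left out ...]
 0.6253 -0.0344  0.1291]
[ 0.6269 -0.0467  0.1217]
[ 0.6275 -0.0591  0.1192]
[ 0.6302 -0.0718  0.1072]
[ 0.6245 -0.0363  0.1233]
[ 0.6259 -0.0487  0.1169]
[ 0.6272 -0.0612  0.1111]
[ 0.6287 -0.074   0.1044]
[ 0.6235 -0.0383  0.1185]
[ 0.6245 -0.0507  0.1135]
[ 0.6259 -0.0634  0.107 ]
[ 0.6216 -0.0299  0.1176]
[ 0.6225 -0.0423  0.1132]
[ 0.624  -0.0549  0.1063]
[ 0.6256 -0.0677  0.0987]
[ 0.6212 -0.0338  0.1096]
[ 0.6216 -0.0465  0.1075]
[ 0.6232 -0.0591  0.1001]
[ 0.6243 -0.072   0.0947]
[ 0.6201 -0.0422  0.1049]
[ 0.6212 -0.0549  0.0992]
[ 0.623  -0.0678  0.091 ]
[ 0.6186 -0.0379  0.1016]
[ 0.6205 -0.0505  0.0927]
[ 0.6173 -0.0335  0.0979]
[ 0.6188 -0.0462  0.0906]
[ 0.6164 -0.0398  0.0915]
```

View pics/c3.png

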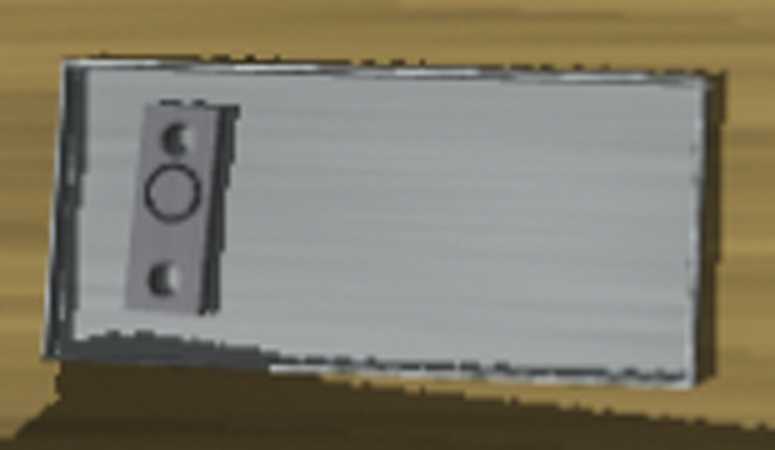

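```bash
cat >> h.py <<'E'
def Rdown(jaw_deg):
    a=np.radians(jaw_deg); Z=np.array([np.cos(a),np.sin(a),0]); X=np.array([0,0,-1.]); return np.c_[X,np.cross(Z,X),Z]
def st(msg=""):
    s=sense(); print(msg,"t",round(s["time_s"],2),"pos",np.round(s["position"],4),"F",np.round(s["wrist_force"],2),"gap",round(s["finger_gap"],4)); return s
def shot(n,f):
    s=sense(); im,d=camera(n); cv2.imwrite(f"pics/{f}.png",im[:,:,::-1]); np.save(f"pics/{f}.npy",d); 
    np.savez(f"pics/{f}_s.npz",tcp_rot=s["tcp_rot"],position=s["position"]); return im,d,s
E
python3 - <<'E'
from h import *
R=Rdown(106)
command_gripper(0.052,60)
movep([0.4563,-0.0274,0.14],R); s=st("hover")
shot("wrist","w1")
print("joints",np.round(s["joint_pos"],2))
E
```

```text
hover t 3.1 pos [ 0.4567 -0.0267  0.1401] F [ 0.31  0.5  -0.26] gap 0.0521
joints [-0.35  0.28  0.38  2.17 -0.15  0.72  1.98]
```

View pics/w1.png

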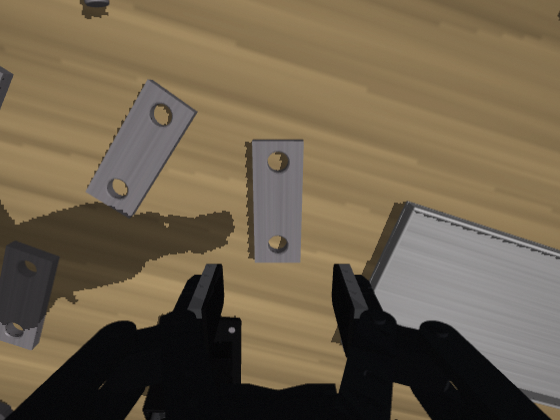

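```bash
python3 - <<'E'
from h import *
p=[0.4563,-0.0274]
move_l(p+[0.045],feed=0.15)
r=move_l(p+[0.012],feed=0.02,until_force=4); s=st(f"touch {r}")
shot("wrist","w2")
E
```

```text
touch True t 5.04 pos [ 0.4562 -0.0274  0.0217] F [-1.26 -0.08  7.14] gap 0.0521
```

View pics/w2.png

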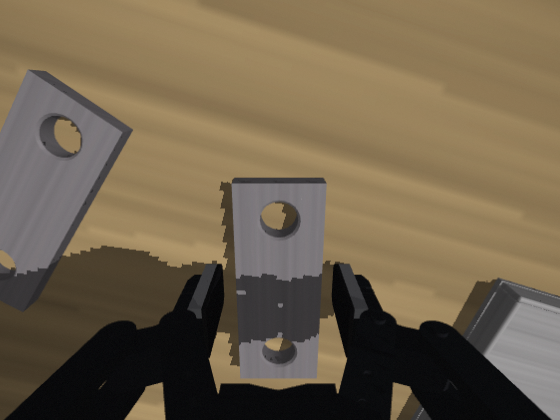

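```bash
python3 - <<'E'
from h import *
p=[0.4563,-0.0274]
move_l(p+[0.0253],feed=0.05)
command_gripper(0.03,70); s=st("closed")
move_l(p+[0.06],feed=0.1); s=st("lift")
shot("wrist","w3")
E
```

```text
closed t 5.63 pos [ 0.4562 -0.0273  0.0256] F [-1.37 -0.22  6.32] gap 0.0362
lift t 6.13 pos [ 0.456  -0.0272  0.0598] F [-0.1  -0.11 -3.34] gap 0.0359
```

View pics/w3.png

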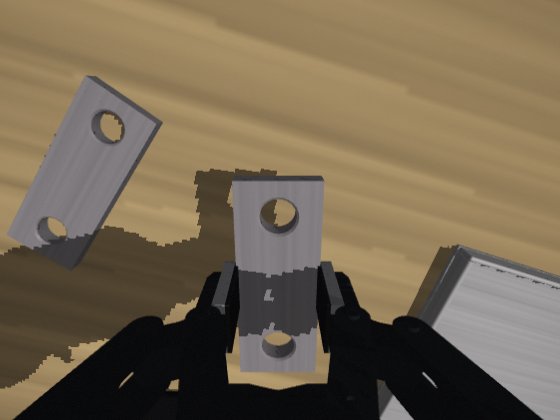

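```bash
python3 - <<'E'
from h import *
R=Rdown(87.8); p=[0.504,0.229]
move_l([0.456,-0.027,0.075],feed=0.15)
move_l(p+[0.075],R,feed=0.2)
move_l(p+[0.038],feed=0.1)
r=move_l(p+[0.022],feed=0.02,until_force=3); s=st(f"touch {r}")
command_gripper(0.052); s=st("open")
move_l(p+[0.08],feed=0.15)
shot("wrist","w4"); st()
E
```

```text
touch True t 8.94 pos [0.5041 0.2292 0.0287] F [-1.24  0.45  5.24] gap 0.0354
open t 9.25 pos [0.5031 0.2288 0.0277] F [-0.3   0.14 -0.23] gap 0.0522
 t 9.8 pos [0.5033 0.2289 0.0793] F [-0.48 -0.07 -0.08] gap 0.0519
```

View pics/w4.png

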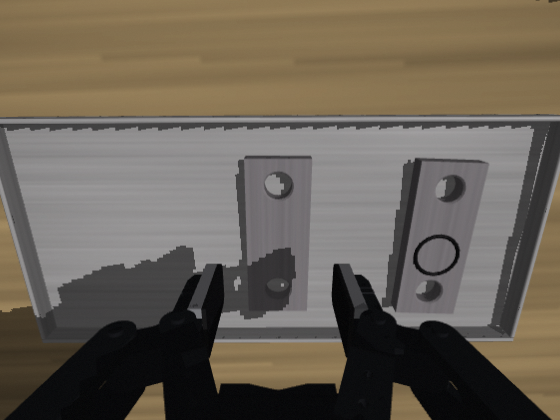

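Plate 1 lies flat in the tray (278,235), with the ringed plate at (437,235) untouched. Next is plate 2.

```bash
python3 - <<'E'
from h import *
R=Rdown(70.1); p=[0.4459,-0.1382]
movep(p+[0.12],R); 
move_l(p+[0.05],feed=0.15)
shot("wrist","w5"); print(np.round(sense()["joint_pos"],2))
r=move_l(p+[0.0263],feed=0.05,until_force=4); s=st(f"down {r}")
command_gripper(0.03,70); s=st("closed")
move_l(p+[0.075],feed=0.1); s=st("lift")
shot("wrist","w6")
E
```

```text
[-0.18  0.48  0.49  2.21 -0.44  0.54  1.86]
down False t 12.49 pos [ 0.4458 -0.1384  0.0261] F [ 0.09 -0.62 -0.48] gap 0.0522
closed t 12.78 pos [ 0.446  -0.1384  0.0269] F [-1.21 -0.29  5.59] gap 0.0359
lift t 13.42 pos [ 0.4456 -0.1378  0.0748] F [ 0.99  0.23 -2.03] gap 0.0355
```

View pics/w6.png

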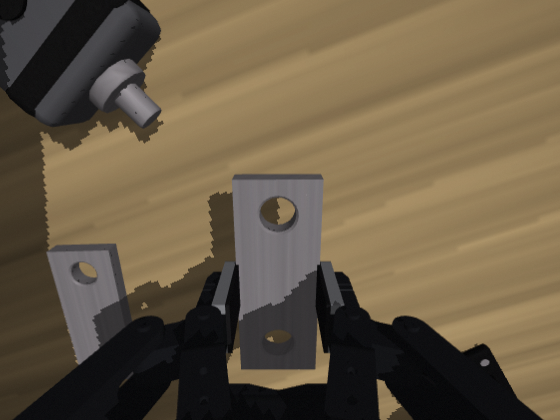

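```bash
python3 - <<'E'
from h import *
R=Rdown(87.8); p=[0.5006,0.139]
move_l([0.45,0.0,0.077],R,feed=0.2)
move_l(p+[0.075],R,feed=0.2)
move_l(p+[0.038],feed=0.1)
r=move_l(p+[0.022],feed=0.02,until_force=3); s=st(f"touch {r}")
command_gripper(0.052); s=st("open")
move_l(p+[0.08],feed=0.15)
# look at ring
R2=Rdown(90)
movep([0.515,0.25,0.25],R2); sleep(0.2)
shot("wrist","w7"); st()
shot("top","t1")
E
```

```text
touch True t 16.23 pos [0.5008 0.1392 0.0299] F [-0.68 -0.94  4.31] gap 0.0352
open t 16.53 pos [0.4998 0.1389 0.0291] F [0.77 0.75 0.24] gap 0.0521
 t 18.1 pos [0.5147 0.2487 0.2487] F [ 0.34 -0.34  0.07] gap 0.0521
```

View pics/w7.png

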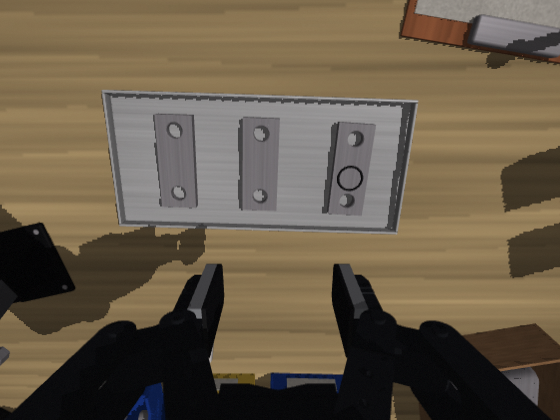

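```bash
python3 - <<'E'
from h import *
s=np.load("pics/w7_s.npz"); im=cv2.imread("pics/w7.png"); d=np.load("pics/w7.npy")
P=cloud("wrist",d,s)
g=cv2.cvtColor(im,cv2.COLOR_BGR2GRAY); sub=g[160:196,333:367]
m=(sub<60).astype(np.uint8); n,l,stt,c=cv2.connectedComponentsWithStats(m)
i=1+np.argmax(stt[1:,4]); ys,xs=np.where(l==i); 
el=cv2.fitEllipse(cv2.convexHull(np.c_[xs,ys].astype(np.float32))); print(stt[i],el)
uv=[el[0][0]+333,el[0][1]+160]
print("ring uv",uv,"world",onz("wrist",[uv],0.013,s), "depth",P[int(round(uv[1])),int(round(uv[0]))])
for reg in [(slice(110,210),slice(152,202)),(slice(112,215),slice(236,284)),(slice(118,220),slice(323,380))]:
    mm=np.zeros(g.shape,bool); mm[reg]=1; mm&=(P[:,:,2]>0.0095)&(P[:,:,2]<0.02)
    n,l,stt,c=cv2.connectedComponentsWithStats(mm.astype(np.uint8)); i=1+np.argmax(stt[1:,4])
    cl=P[l==i]; print("plate",cv2.minAreaRect((cl[:,:2]*1000).astype(np.float32)),np.median(cl[:,2]),cl[:,2].std())
a=np.radians(13.2); h=np.array([np.cos(a),np.sin(a),0]); gz=np.sin(.262)*h+np.cos(.262)*np.array([0,0,1])
Z=np.array([-np.sin(a),np.cos(a),0]); X=-gz; R=np.c_[X,np.cross(Z,X),Z]
c=np.array([0.642,-0.05,0.133])
print(inverse_kinematics(c+0.12*gz,R), inverse_kinematics(c-0.03*gz,R))
R2=np.c_[X,np.cross(-Z,X),-Z]
print(inverse_kinematics(c+0.12*gz,R2))
E
```

```text
[  4   6  26  25 150] ((16.476940155029297, 17.906898498535156), (24.303543090820312, 26.365314483642578), 64.84844970703125)
ring uv [349.4769401550293, 177.90689849853516] world [[0.51610517 0.3250174  0.013     ]] depth [0.51621272 0.32451281 0.01297855]
plate ((499.33258056640625, 138.2919158935547), (38.818912506103516, 100.30778503417969), 87.91407012939453) 0.013082313453303435 0.000843244869151631
plate ((503.2254333496094, 228.1951446533203), (38.105621337890625, 100.59998321533203), 87.6490478515625) 0.012957000798789836 0.0007697522053486774
plate ((508.755859375, 325.8291015625), (38.63277053833008, 100.28643798828125), 86.01952362060547) 0.012829925619376986 0.0008377838526661304
[-0.38632054  0.65479325  0.61520994  1.39150235 -0.26004995  1.44816245
  2.03588613] [-0.37788769  0.73741573  0.57415785  1.61381826 -0.31289983  1.15577757
  2.08454163]
[-0.6349589   0.8843107   1.20357971  1.40756884 -0.63486459  1.58291018
 -0.78304027]
```

```bash
cat >> h.py <<'E'
def gR(deg=13.2,lean=0.262):
    a=np.radians(deg); h=np.array([np.cos(a),np.sin(a),0]); gz=np.sin(lean)*h+np.cos(lean)*np.array([0,0,1])
    Z=np.array([-np.sin(a),np.cos(a),0]); X=-gz; return gz,np.c_[X,np.cross(Z,X),Z]
E
python3 - <<'E'
from h import *
gz,R=gR(); c=np.array([0.642,-0.05,0.133])
command_gripper(0.07)
movep(c+0.13*gz,R); sleep(0.2); st()
shot("wrist","w8"); shot("side","s1")
E
```

```text
t 19.93 pos [ 0.6747 -0.0403  0.2588] F [-0.01 -0.84 -0.14] gap 0.0703
```

View pics/w8.png

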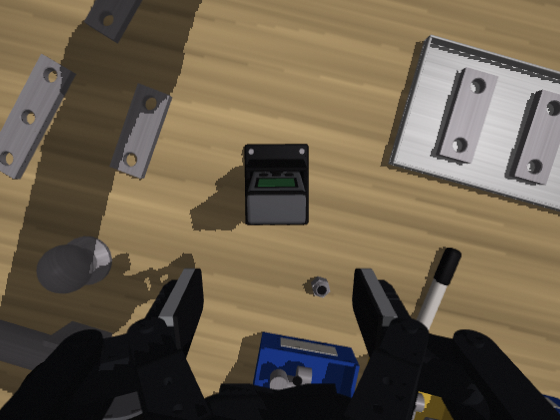

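View pics/s1.png

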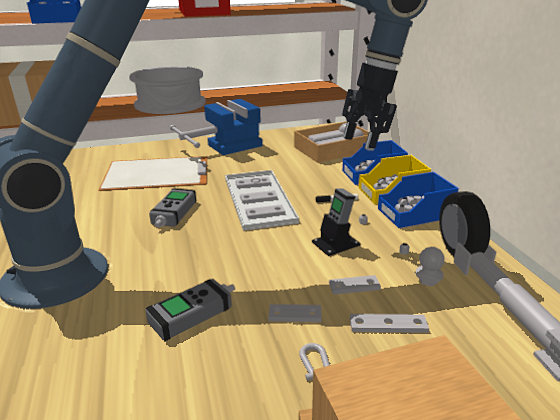

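```bash
python3 - <<'E'
from h import *
gz,R=gR(); c=np.array([0.642,-0.05,0.133])
s=np.load("pics/w8_s.npz"); d=np.load("pics/w8.npy"); P=cloud("wrist",d,s); im=cv2.imread("pics/w8.png")
A=np.c_[-R[:,1],R[:,2],gz]  # gauge x,y,z (x = -tool y)
print("gx",A[:,0])
Q=(P-c)@A
m=np.zeros(d.shape,bool); m[140:230,238:315]=1
t=m&(Q[:,:,2]>-0.006)&(Q[:,:,2]<0.012)
q=Q[t]; print(t.sum(),"z",np.percentile(q[:,2],[5,50,95]),"rect",cv2.minAreaRect((q[:,:2]*1000).astype(np.float32)), q.min(0),q.max(0))
# plane fit of top face
core=q[np.abs(q[:,0]-np.median(q[:,0]))<0.008]; co=np.linalg.lstsq(np.c_[core[:,:2],np.ones(len(core))],core[:,2],rcond=None)[0]; print("slopes",co)
# base
b=m&(P[:,:,2]>0.004)&(P[:,:,2]<0.014); print("base",np.median(P[b][:,2]),cv2.minAreaRect((P[b][:,:2]*1000).astype(np.float32)))
cv2.imwrite("pics/c8.png",cv2.resize(im[130:235,230:325],None,fx=6,fy=5.5,interpolation=2))
# display face row profile
for v in range(165,228,4): print(v,np.round(Q[v,276]*1000,1))
for u in range(240,314,4): print(u,np.round(Q[208,u]*1000,1))
E
```

```text
gx [ 0.94035444  0.22055814 -0.25901282]
2040 z [-0.00256127  0.00119529  0.00249304] rect ((1.1338720321655273, 0.3616752624511719), (26.86629295349121, 48.82844543457031), 0.0817093625664711) [-0.01232163 -0.02405999 -0.00599065] [0.01454754 0.02476688 0.00385514]
slopes [ 0.00880153 -0.00429065  0.001384  ]
base 0.007547388753952999 ((625.1294555664062, -53.91883087158203), (94.18659973144531, 73.87171936035156), 13.629036903381348)
165 [-17.3   0.  -78.4]
169 [-15.6   0.1 -67.6]
173 [-12.7   0.1 -63.3]
177 [-11.2   0.1 -53.5]
181 [-12.2   0.2 -35.1]
185 [-12.2   0.3 -21.7]
189 [-11.2   0.4 -13.2]
193 [-11.5   0.4  -0.9]
197 [-8.7  0.4  0.5]
201 [-6.   0.4  2.3]
205 [-2.3  0.4  1. ]
209 [0.5 0.4 2.5]
213 [4.3 0.4 1.1]
217 [7.5 0.4 1.3]
221 [11.   0.4  1. ]
225 [  61.9   -0.2 -116.2]
240 [  44.1  -42.8 -125.7]
244 [  44.3  -38.1 -126.1]
248 [  0.8 -21.6  -0.9]
252 [  0.2 -18.3   1. ]
256 [ -0.1 -15.1   1.9]
260 [  0.1 -12.    1.3]
264 [-0.  -8.9  1.6]
268 [-0.4 -5.8  2.7]
272 [-0.6 -2.7  3.1]
276 [-0.2  0.4  2.1]
280 [0.  3.5 1.4]
284 [-0.2  6.6  2.1]
288 [-0.   9.8  1.5]
292 [ 0.2 12.9  0.9]
296 [ 0.3 16.1  0.6]
300 [-0.1 19.1  1.7]
304 [ 0.2 22.3  0.9]
308 [  42.5   37.1 -121.4]
312 [  44.2   42.3 -126.1]
```

View pics/c8.png

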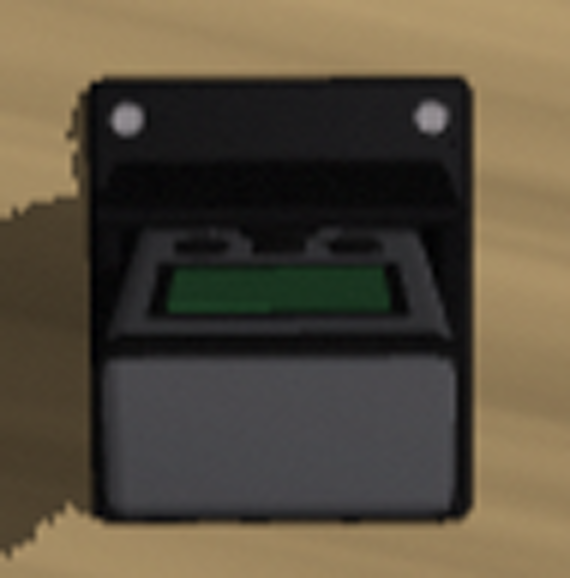

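```bash
python3 - <<'E'
from h import *
gz,R0=gR(13.2); A=np.c_[-R0[:,1],R0[:,2],gz]
top=np.array([0.642,-0.05,0.133])+A@np.array([0.0011,0.0003,0.0014])
gz,R=gR(13.4)
tcp=top-0.019*gz
move_l(top+0.05*gz,R,feed=0.15)
r=move_l(tcp,feed=0.05,until_force=8); st(f"down {r}")
command_gripper(0.044,50); st("closed")
shot("wrist","w9")
move_l(tcp+0.03*gz,feed=0.06); st("draw1")
move_l(tcp+0.10*gz,feed=0.12); st("drawn")
shot("wrist","w10"); shot("side","s2")
E
```

```text
down False t 22.23 pos [ 0.6388 -0.0506  0.1161] F [ 0.18 -0.63  0.11] gap 0.0705
closed t 22.55 pos [ 0.6387 -0.0504  0.1161] F [0.1  0.28 2.22] gap 0.0477
draw1 t 23.25 pos [ 0.646  -0.0487  0.1447] F [-0.75  0.55 -1.3 ] gap 0.0475
drawn t 23.98 pos [ 0.6631 -0.0444  0.2115] F [ 0.29  0.09 -2.96] gap 0.0479
```

View pics/w10.png

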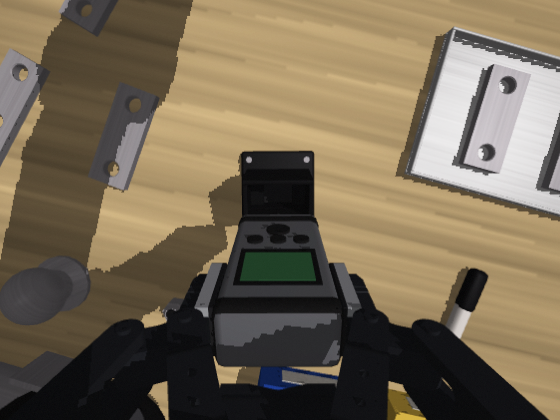

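View pics/s2.png

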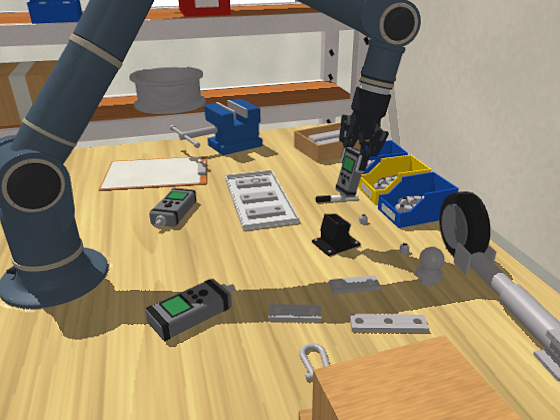

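```bash
python3 - <<'E'
from h import *
import sys
s=np.load("pics/w10_s.npz"); d=np.load("pics/w10.npy"); P=cloud("wrist",d,s)
T=(P-s["position"])@s["tcp_rot"]   # tool coords: x fwd, y, z jaw
m=np.zeros(d.shape,bool); m[318:362,222:338]=1
t=T[m&(T[:,:,0]<0)]; t=t[np.isfinite(t[:,0])]
print("top face x",np.percentile(t[:,0],[5,50,95]),"y",t[:,1].min(),t[:,1].max(),"z",t[:,2].min(),t[:,2].max())
co=np.linalg.lstsq(np.c_[t[:,1:],np.ones(len(t))],t[:,0],rcond=None)[0]; print("top slopes",co)
m=np.zeros(d.shape,bool); m[225:296,246:312]=1
t=T[m]; t=t[np.isfinite(t[:,0])]; co=np.linalg.lstsq(np.c_[t[:,0],t[:,2],np.ones(len(t))],t[:,1],rcond=None)[0]
print("display face y = ",co,"x range",t[:,0].min(),t[:,0].max(),"y med",np.median(t[:,1]), "tilt",np.arctan(co[0]))
E
```

```text
top face x [-0.01946501 -0.01863773 -0.01779589] y -0.010137285169448253 0.011143182568006343 z -0.0209651382437541 0.022214259365461043
top slopes [-9.15767553e-04 -6.36760978e-05 -1.86324110e-02]
display face y =  [0.00030964 0.001413   0.01306066] x range -0.008960384881770086 0.06508547262841596 y med 0.013086572198434312 tilt 0.00030963529305812643
```

```bash
python3 - <<'E'
from h import *
R=Rdown(103.4); p=[0.5163,0.3250]
move_l([0.63,0.02,0.24],R,feed=0.15)
move_l(p+[0.24],R,feed=0.2)
move_l(p+[0.130],feed=0.12); sleep(0.4); s=st("above")
shot("wrist","w11"); shot("side","s3"); shot("top","t2")
E
```

```text
above t 27.99 pos [0.5164 0.3251 0.1303] F [ 0.11 -0.38 -2.26] gap 0.0473
```

View pics/w11.png

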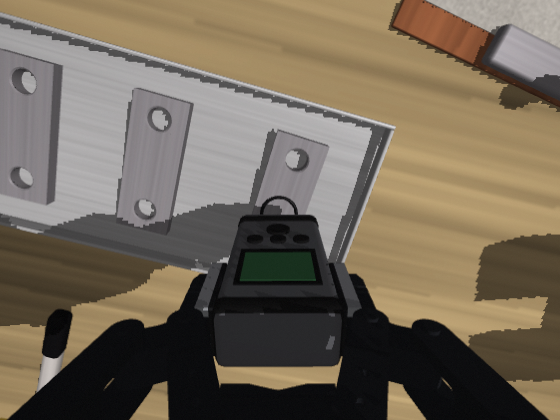

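```bash
python3 - <<'E'
import cv2
im=cv2.imread("pics/s3.png"); cv2.imwrite("pics/c9.png",cv2.resize(im[60:240,180:340],None,fx=4,fy=3.3,interpolation=2))
E
```

```text
(no output)
```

View pics/c9.png

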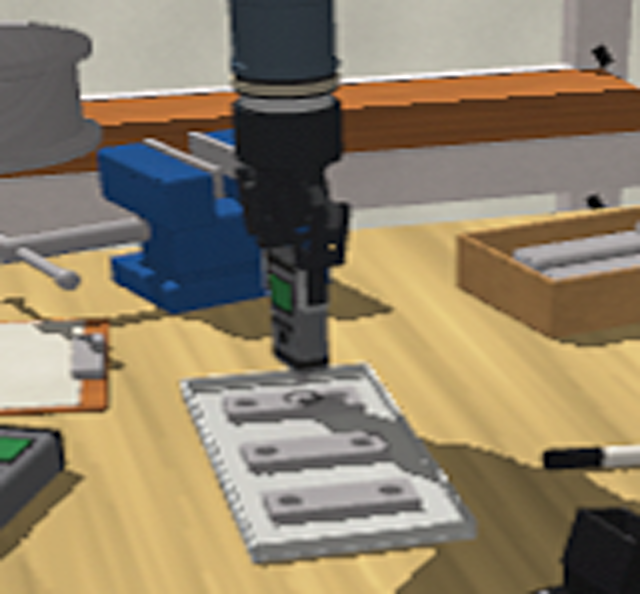

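```bash
python3 - <<'E'
from h import *
s=np.load("pics/w11_s.npz"); th=np.linspace(0,6.283,24)
c=np.array([0.5163,0.325,0.013]); uv=proj("wrist",c+0.0125*np.c_[np.cos(th),np.sin(th),0*th],s)
print("pred ring top",uv[uv[:,1].argmin()],"left/right",uv[:,0].min(),uv[:,0].max())
p=[0.5163,0.3250]
s0=st("pre")
move_l(p+[0.119],feed=0.05); sleep(0.3); st("119")
r=move_l(p+[0.1115],feed=0.008,until_force=2.0); st(f"contact {r}"); sleep(0.3)
for _ in range(3): sleep(0.1); st()
E
```

```text
pred ring top [279.53248639 197.52317454] left/right 261.16182835020976 294.55611430677806
pre t 28.14 pos [0.5163 0.325  0.13  ] F [ 0.07  0.27 -1.4 ] gap 0.0477
119 t 28.81 pos [0.5164 0.3251 0.1192] F [ 0.51  0.79 -1.87] gap 0.0473
contact True t 29.52 pos [0.5162 0.325  0.1127] F [0.28 1.14 0.08] gap 0.0477
 t 29.93 pos [0.5156 0.3247 0.1122] F [1.15 0.95 0.3 ] gap 0.0474
 t 30.02 pos [0.5155 0.3247 0.1122] F [1.09 1.12 0.51] gap 0.0478
 t 30.12 pos [0.5155 0.3246 0.1121] F [0.97 0.59 0.91] gap 0.0478
```

```bash
python3 - <<'E'
from h import *
F=[];Z=[]
for _ in range(15):
    sleep(0.05); s=sense(); F.append(s["wrist_force"]); Z.append(s["position"])
print(np.mean(F,0),np.std(F,0),Z[0],Z[-1]); print(s["tcp_rot"][:,0])
im,d,s=shot("wrist","w12"); shot("side","s4"); shot("top","t3")
i2=cv2.imread("pics/s4.png"); cv2.imwrite("pics/c10.png",cv2.resize(i2[110:230,200:320],None,fx=5,fy=5,interpolation=2))
d=np.load("pics/w12.npy"); P=cloud("wrist",d,s); T=(P-s["position"])@s["tcp_rot"]
m=np.zeros(d.shape,bool); m[318:362,222:338]=1; t=T[m&(T[:,:,0]<0)]; print("top x",np.median(t[:,0]))
m=np.zeros(d.shape,bool); m[225:296,246:312]=1
t=T[m]; print("face",np.linalg.lstsq(np.c_[t[:,0],t[:,2],np.ones(len(t))],t[:,1],rcond=None)[0])
P=cloud("top",np.load("pics/top0.npy")); a=cv2.imread("pics/top0.png"); b=cv2.imread("pics/t3.png")
E
```

```text
[1.5130127 0.4740617 0.4602288] [0.4216776  0.41931285 0.44178078] [0.51545769 0.32460738 0.1121289 ] [0.51538523 0.3245975  0.11210587]
[-0.00212041 -0.00139096 -0.99999678]
top x -0.018944671312914954
 ** On entry to DLASCL parameter number  4 had an illegal value
 ** On entry to DLASCL parameter number  4 had an illegal valueTraceback (most recent call last):
  File "<stdin>", line 11, in <module>
    x, resids, rank, s = _umath_linalg.lstsq(a, b, rcond,
                         ~~~~~~~~~~~~~~~~~~~^^^^^^^^^^^^^
                                             signature=signature)
                                             ^^^^^^^^^^^^^^^^^^^^
    raise LinAlgError("SVD did not converge in Linear Least Squares")
numpy.linalg.LinAlgError: SVD did not converge in Linear Least Squares
```

View pics/c10.png

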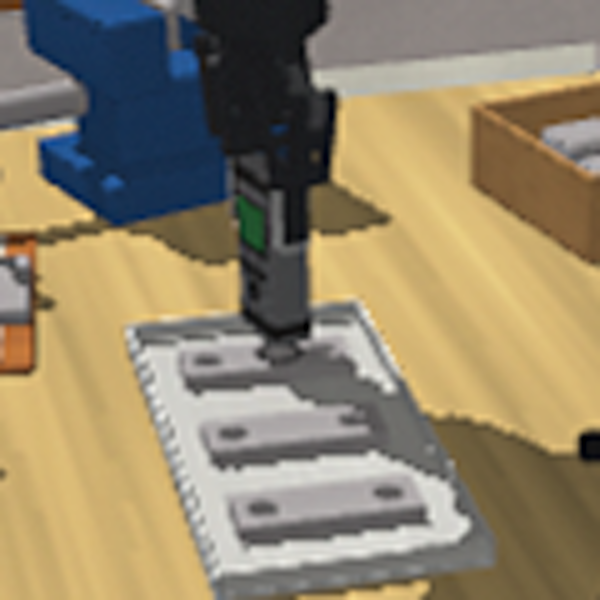

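View pics/w12.png

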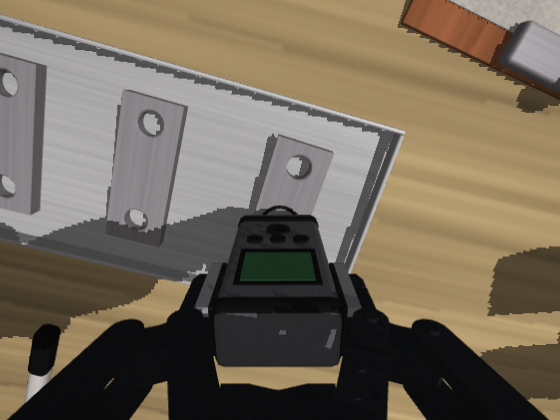

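View pics/t3.png

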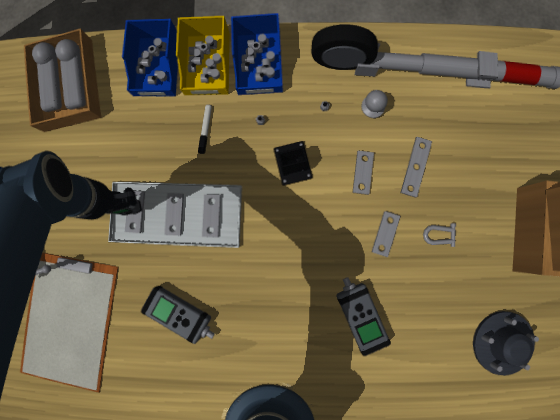

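```bash
python3 - <<'E'
from h import *
st("final"); finish_job()
E
```

```text
final t 31.02 pos [0.5154 0.3246 0.1121] F [ 1.08 -0.47  0.43] gap 0.0477
the job is handed in; nothing more can be done
```

The job is handed in at about 31 s of the 72 s allowed, with the arm still holding the gauge on the ringed plate. I got no verdict back.

- **Plates:** I moved two plain plates into the tray, setting each down on force contact. The wrist depth picture put their top faces at about 13 mm, the same as the ringed plate, so they lie flat and let go. In the last top picture the other two plain plates, the long plate and the things to be left alone look unmoved.
- **Gauge in hand:** I chose the smallest of the three gauges, the one in the stand, and drew it 100 mm out along the leaning axis. It sat straight in the fingers, with a tilt of about 0.0003 rad.
- **Position and press:** The tool axis is within about 0.003 rad of vertical, and the tip works out about 1.2 mm from the measured ring centre. The arm drifted about 0.7 mm in x during pressing and then settled.
- **Depth estimates disagree slightly:** The height of the grip gives about 4.3 mm pushed in. The force change of about 2.1–2.4 N gives about 3 mm. Wrist force noise is about 0.4 N, and both values are inside the limits.
- **Check that failed:** I tried to refit the gauge's tilt in the hand after pressing, but the fit failed on missing depth readings. The grip itself had slipped only about 0.3 mm along the axis, and the side picture showed the gauge upright.

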